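# Set out stripped stapler parts for reassembly

### The arm

A 6-joint arm with a two-finger parallel gripper is mounted at the origin on the work surface. World frame = base frame: x ahead of the robot, y to its left, z up, the work surface at z = 0. Lengths are in m, angles in rad, forces in N, time in s.
With the tool pointing down it reaches from about 0.35 to 0.875 m from the base axis. Payload 4.2 kg.
Tool frame: the origin (TCP) lies on the centre line of the jaws, within the pads' length; the fingertips stand 11 mm ahead of it and the grasp point (between the pads) lies 8 mm behind it; z points along the fingers, y is the direction in which the jaws open and shut (so a half turn about z gives the same grasp; the last joint's range is limited). The gripper opens to 85 mm and grips with 20 to 120 N. Pads are 22 mm wide; open, the fingers measure 114 mm over their backs; the gripper's body (76 mm by 85 mm) begins 54 mm behind the grasp point. The pads swing forward as they close: fully open they stand 13 mm farther back than shut.
Start: joints at [1.529, 0.385, 0.008, 0, -1.194, -0.259], TCP at [0.185, 0.597, 0.208] pointing down, gripper open.
Joint ranges: [-3.14, 3.14], [-1.21, 2.06], [-1.07, 1.41], [-3.16, 2.05], [-2.99, -0.16], [-3.1, 3.1]. Speed limits (rad/s): [2.79, 2.79, 3.14, 3.14, 3.14, 3.14].

### API

Orientations are given as a unit quaternion [x, y, z, w].
In Python, from workcell import bot, jaws, solve_ik, read_camera, camera_params, order, readout gives the robot as it stands. Calls block until the motion is done:
- bot.move_to(position, orientation): joint-space move of the TCP to a pose.
- bot.servo_line(position, ori=None, max_speed=0.15, threshold=None): straight line of the TCP; ori=None keeps the orientation; max_speed is the mean speed in m/s. With threshold (N) it stops when the force on the tool has changed by that much, and returns True; else False.
- bot.move_j(angles): joint-space move.
- jaws.ungrasp() and jaws.grasp(effort=None): open the fingers fully, or close them until they stop; effort is the grip in N (None keeps the last).
- bot.wait(seconds).
- solve_ik(position, orientation): joint angles nearest the present ones, or None.
- read_camera(name): name is "side" or "top"; returns the picture (480x640x3 uint8, red, green, blue); there is no depth.
- camera_params(name): a dict with "fx", "fy", "cx", "cy" (pixels), "k1" (the pictures are not rectified: a ray, as slopes to the right and down, at radius r is drawn at 1 + k1 r^2 times it, then the intrinsics apply), "R" (3x3) and "t" (3): a world point X has camera coordinates R X + t. Camera axes: x right, y down, z forward; pixel columns grow to the right and rows downward; lengths in m; the calibration is good to about 2 mm. A picture is of the moment at which its call begins. camera_params takes no time and is no camera call.
A pose or a line that the arm cannot do raises bot.IKError and nothing moves.
- order.sign_off(): hands the job in, once; it reports no verdict.
Readings, each from a call of its own:
- readout.get_t(): time.
- readout.get_q(): joint angles.
- readout.get_qd(): joint speeds.
- readout.get_joint_efforts(): joint torques, N m.
- readout.get_ee_pos(): TCP position.
- readout.get_orientation(): TCP orientation.
- readout.get_force(): force on the tool from outside, world axes, zero at the start.
- readout.get_wrist_torque(): the same for the moment, N m.
- readout.get_finger_gap(): finger opening in m.
Only numpy, scipy, OpenCV 4.12 (cv2) and the standard library are available. Lean on these libraries where they do the work, as an engineer would, in place of code of your own. Each camera call takes 0.05 s, during which the arm holds its last target.

### The job

The four stripped-down parts of the stapling machine's drive head stand in the drip cups of the steel wash rack, in the order they came off. Set them out for reassembly in the wooden tray in the reverse order, one part upright in each pocket: the part nearest the wash rack's handle goes into the pocket farthest from the tray's handle, and so on along the row. Let none of them topple on the way.

Things in the scene. Friction and masses are not known exactly. Their poses are not given: they have to be found in the camera images.
- plunger: Spring plunger, loose: round steel foot 34 mm in diameter and 6 mm thick, a stem with a dark coil spring about 20 mm in diameter, and on top a square forked aluminium head 26 x 26 mm from 38 to 67 mm above the foot's underside, with a slot along x and a cross pin. 67 mm tall, about 0.11 kg. Origin: centre of its underside, z up. Grip the head across x (26 mm), with the fingertips 35 to 50 mm above the underside.
- roller: Plain dark steel roller standing on end, loose: cylinder 30 mm in diameter and 42 mm tall with a brass hub 17 mm in diameter and 4 mm high on top (46 mm in all), about 0.22 kg. Origin: centre of its underside, z up. Grip the cylinder anywhere round it.
- anvil: Rectangular bright steel anvil block, loose: 32 mm along x, 34 mm along y, 44 mm tall, with two short dark clinching grooves in its flat top; about 0.35 kg. Origin: centre of its underside, z up. Grip it across x (32 mm).
- bolt: Steel pivot bolt standing on its hexagonal head, loose: head 32 mm across flats and 12 mm thick, below; round shank 18 mm in diameter from 12 to 50 mm above the underside; dark threaded end 14 to 16 mm in diameter up to 62 mm. About 0.17 kg. Origin: centre of the underside of the head, z up. Grip the shank.
- cup_plunger: Shallow round pale plastic drip cup, fixed on the wash rack, 57 mm across outside at the rim, 50 to 52 mm inside, its rim 10 mm above its underside; the plunger stands in it at the start, on its inner floor 3 mm above its origin. Origin: centre of its underside. The four cups look alike; they show which place of the row each part came from.
- cup_roller: Shallow round pale plastic drip cup, fixed on the wash rack, 57 mm across outside at the rim, 50 to 52 mm inside, its rim 10 mm above its underside; the roller stands in it at the start, on its inner floor 3 mm above its origin. Origin: centre of its underside. The four cups look alike; they show which place of the row each part came from.
- cup_anvil: Shallow round pale plastic drip cup, fixed on the wash rack, 57 mm across outside at the rim, 50 to 52 mm inside, its rim 10 mm above its underside; the anvil stands in it at the start, on its inner floor 3 mm above its origin. Origin: centre of its underside. The four cups look alike; they show which place of the row each part came from.
- cup_bolt: Shallow round pale plastic drip cup, fixed on the wash rack, 57 mm across outside at the rim, 50 to 52 mm inside, its rim 10 mm above its underside; the bolt stands in it at the start, on its inner floor 3 mm above its origin. Origin: centre of its underside. The four cups look alike; they show which place of the row each part came from.
- wash_rack: Steel wash rack, fixed: flat channel 68 x 252 mm, 12 mm high, with a wire loop handle 33 mm high at its +y end only. Origin: centre of its underside; y along the row towards the handle, z up. Cups stand 6 mm above the origin at y = +90, +30, -30, -90 mm (x = 0); their rims are 16 mm above the bench. (Loose on the bench, not part of the job: a screwdriver, a tin, an 85 mm oil bottle.)
- tray: Wooden assembly tray, fixed: 64 x 244 mm, walls 16 mm high and 4 mm thick, a flat tongue handle 34 mm wide with a dark hanging hole reaching 52 mm beyond its +y end only. Four open square pockets 56 x 56 mm in a row, their floor 5 mm above the origin, their centres at y = +90, +30, -30 and -90 mm (x = 0). Origin: centre of its underside; y runs along the row towards the tongue handle, z up.
There are look-alikes about, which are no part of the job. Leave any green look-alike of the anvil alone.

How it is judged:
At the end, for the whole second after the job is handed in: Each part stands upright (within 7 degrees), at rest, on the floor of its own tray pocket, within 15 mm of the pocket's centre along and across the tray, in reverse order: first cup from the wash rack's handle to the last pocket from the tray's handle, second to third, and so on (((y of cup_plunger in the frame of wash_rack between 0.07 and 0.11 m and y of plunger in the frame of tray between -0.105 and -0.075 m) or (y of cup_plunger in the frame of wash_rack between 0.01 and 0.05 m and y of plunger in the frame of tray between -0.045 and -0.015 m) or (y of cup_plunger in the frame of wash_rack between -0.05 and -0.01 m and y of plunger in the frame of tray between 0.015 and 0.045 m) or (y of cup_plunger in the frame of wash_rack between -0.11 and -0.07 m and y of plunger in the frame of tray between 0.075 and 0.105 m)) and x of plunger in the frame of tray between -0.015 and 0.015 m and z of plunger in the frame of tray between 0.001 and 0.009 m and angle between each of plunger, roller, anvil, bolt's own z axis and vertical below 0.12 rad and linear speed of each of plunger, roller, anvil, bolt below 0.02 m/s and ((y of cup_roller in the frame of wash_rack between 0.07 and 0.11 m and y of roller in the frame of tray between -0.105 and -0.075 m) or (y of cup_roller in the frame of wash_rack between 0.01 and 0.05 m and y of roller in the frame of tray between -0.045 and -0.015 m) or (y of cup_roller in the frame of wash_rack between -0.05 and -0.01 m and y of roller in the frame of tray between 0.015 and 0.045 m) or (y of cup_roller in the frame of wash_rack between -0.11 and -0.07 m and y of roller in the frame of tray between 0.075 and 0.105 m)) and x of roller in the frame of tray between -0.015 and 0.015 m and z of roller in the frame of tray between 0.001 and 0.009 m and ((y of cup_anvil in the frame of wash_rack between 0.07 and 0.11 m and y of anvil in the frame of tray between -0.105 and -0.075 m) or (y of cup_anvil in the frame of wash_rack between 0.01 and 0.05 m and y of anvil in the frame of tray between -0.045 and -0.015 m) or (y of cup_anvil in the frame of wash_rack between -0.05 and -0.01 m and y of anvil in the frame of tray between 0.015 and 0.045 m) or (y of cup_anvil in the frame of wash_rack between -0.11 and -0.07 m and y of anvil in the frame of tray between 0.075 and 0.105 m)) and x of anvil in the frame of tray between -0.015 and 0.015 m and z of anvil in the frame of tray between 0.001 and 0.009 m and ((y of cup_bolt in the frame of wash_rack between 0.07 and 0.11 m and y of bolt in the frame of tray between -0.105 and -0.075 m) or (y of cup_bolt in the frame of wash_rack between 0.01 and 0.05 m and y of bolt in the frame of tray between -0.045 and -0.015 m) or (y of cup_bolt in the frame of wash_rack between -0.05 and -0.01 m and y of bolt in the frame of tray between 0.015 and 0.045 m) or (y of cup_bolt in the frame of wash_rack between -0.11 and -0.07 m and y of bolt in the frame of tray between 0.075 and 0.105 m)) and x of bolt in the frame of tray between -0.015 and 0.015 m and z of bolt in the frame of tray between 0.001 and 0.009 m); the robot touches nothing.
It fails at once if one of the four parts is toppled (tilted beyond about 57 degrees) (angle between any of plunger, roller, anvil, bolt's own z axis and vertical above 1 rad).
It also fails if it takes over 96 s, if anything falls off the work surface, if the arm or the gripper's body presses on something with over 40 N, if the wrist force passes 120 N, or if a joint passes its speed limit or range.

## Working session

There is one attempt and no reset: what is moved stays moved. The work goes in short steps, each a Python script; the robot and the scene stay as the last script left them, time stands still between calls to the robot, and variables do not carry over. Pictures are saved under pics/ and viewed, and the job is handed in when it is done.

```bash
ls; mkdir -p pics; python3 - <<'E'
from workcell import *
import cv2
for n in("side","top"):
    cv2.imwrite(f"pics/{n}0.png",read_camera(n)[:,:,::-1])
    print(n,camera_params(n))
print(readout.get_t(),readout.get_orientation())
E
```

```text
pics
side {'fx': 478.11855528033135, 'fy': 478.11855528033135, 'cx': 324.3608307887719, 'cy': 238.79568572180338, 'k1': -0.021509196060800227, 'R': array([[-0.73955477, -0.67277742,  0.02071891],
       [-0.34776763,  0.35556885, -0.86754163],
       [ 0.57629542, -0.64879992, -0.49693285]]), 't': array([0.41445833, 0.26235851, 0.48293348])}
top {'fx': 465.14075517096217, 'fy': 465.14075517096217, 'cx': 321.50454154686713, 'cy': 243.16043810737176, 'k1': -0.07925912099273022, 'R': array([[-0.01490003, -0.99988667,  0.00215531],
       [-0.98517048,  0.01431218, -0.1709804 ],
       [ 0.17093017, -0.00467096, -0.98527207]]), 't': array([0.00454756, 0.55856217, 0.80803741])}
0.1 [ 9.88699843e-01 -1.49905466e-01 -9.26545222e-05  9.81258226e-04]
```

View pics/top0.png

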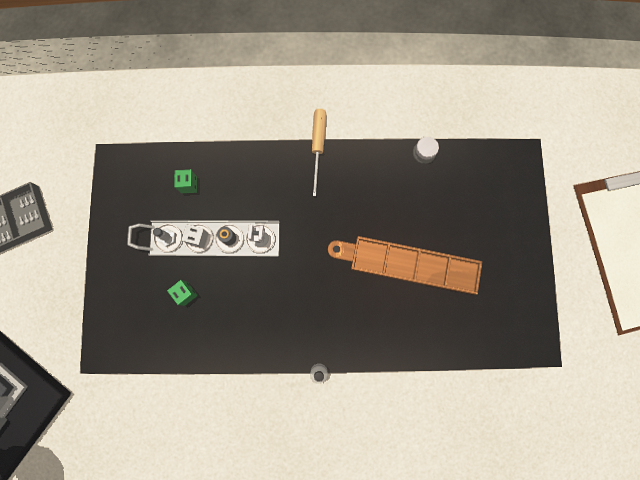

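View pics/side0.png

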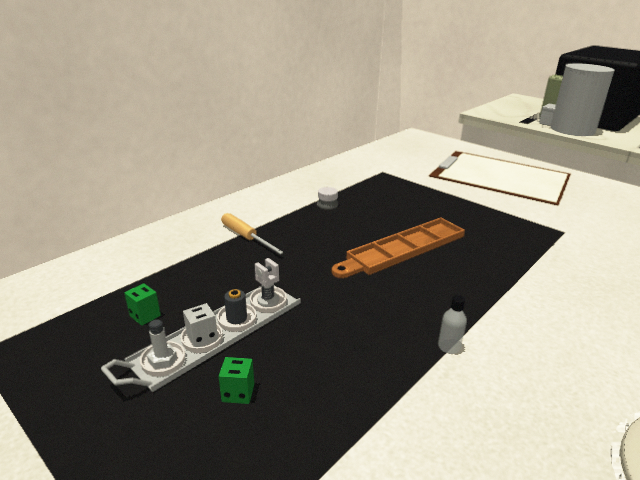

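The side view shows the parts in order from the rack's handle (115,372): bolt (160,345), anvil (200,325), roller (236,307), plunger (267,285). In the top view the rack handle is at (138,237) and the tray tongue at (338,249). Both handles point to +y.

Possible look-alikes for the anvil are the green blocks at top (185,181) and (181,293). The bright block in the second cup, at top (198,237), is the anvil. I'll check that in a close crop.

```bash
python3 - <<'E'
import cv2
t=cv2.imread('pics/top0.png');s=cv2.imread('pics/side0.png')
cv2.imwrite('pics/c1.png',cv2.resize(t[205:270,120:290],None,fx=4.7,fy=4.7,interpolation=cv2.INTER_CUBIC))
cv2.imwrite('pics/c2.png',cv2.resize(t[225:305,320:490],None,fx=4.7,fy=4.7,interpolation=cv2.INTER_CUBIC))
cv2.imwrite('pics/c3.png',cv2.resize(s[250:395,100:305],None,fx=3.9,fy=3.9,interpolation=cv2.INTER_CUBIC))
E
```

```text
(no output)
```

View pics/c1.png

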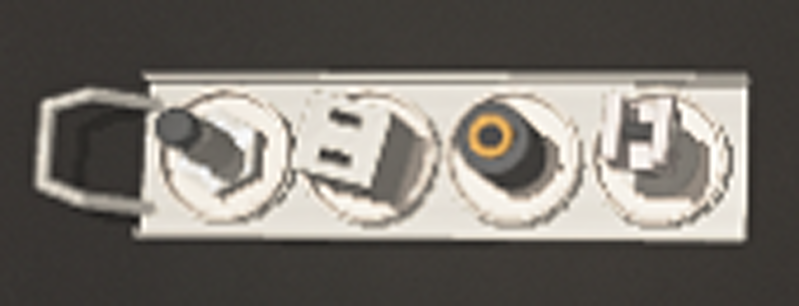

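View pics/c2.png

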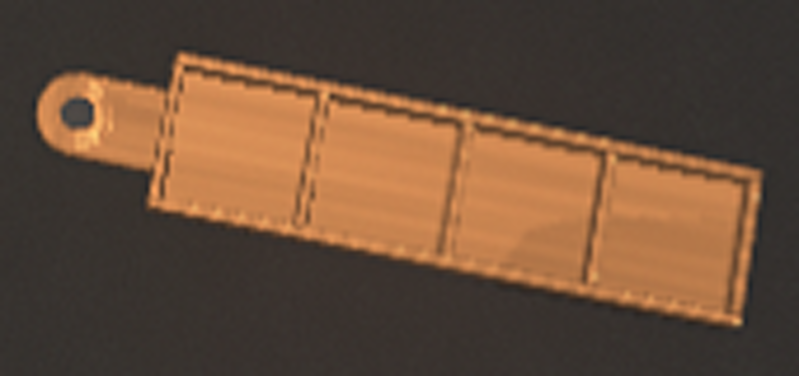

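View pics/c3.png

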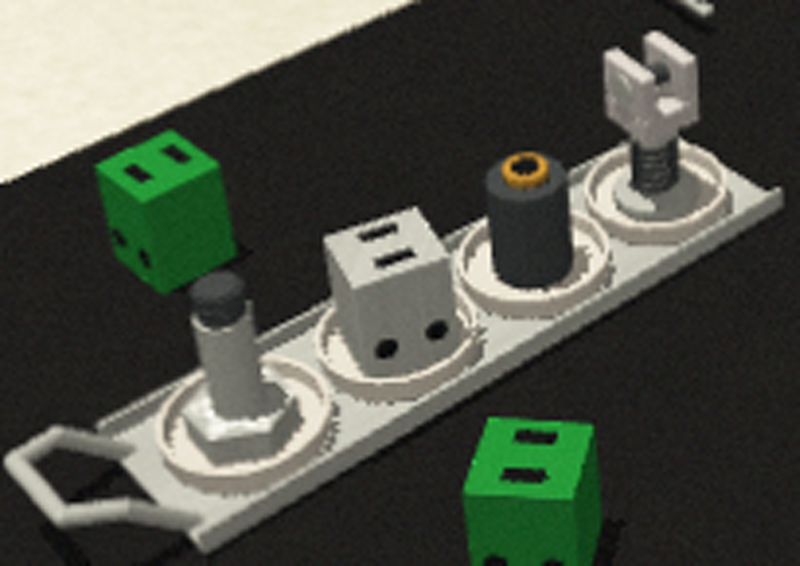

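The crop confirms it. From the handle end the row is bolt, bright anvil, roller with brass hub, then plunger, and the green blocks stand outside the rack. Next I'll measure.

```bash
cat > h.py <<'E'
import numpy as np, cv2
from workcell import *
def undist(n,uv):
    P=camera_params(n);K=np.array([[P['fx'],0,P['cx']],[0,P['fy'],P['cy']],[0,0,1]])
    return cv2.undistortPoints(np.array(uv,float).reshape(-1,1,2),K,np.array([P['k1'],0,0,0.])).reshape(-1,2)
def plane(n,uv,z):
    P=camera_params(n);R=P['R'];t=P['t'];c=-R.T@t
    d=np.c_[undist(n,uv),np.ones(len(np.atleast_2d(uv)))]@R
    return c+d*((z-c[2])/d[:,2])[:,None]
def tri(a,b):
    Ps=[np.c_[camera_params(n)['R'],camera_params(n)['t']] for n in('top','side')]
    X=cv2.triangulatePoints(*Ps,undist('top',a).T,undist('side',b).T)
    return (X[:3]/X[3]).T
E
python3 - <<'E'
from h import *
np.set_printoptions(precision=4,suppress=True)
t=cv2.imread('pics/top0.png')
hsv=cv2.cvtColor(t,cv2.COLOR_BGR2HSV)
m=cv2.inRange(hsv,(5,90,60),(22,255,255)); m[:220]=0;m[310:]=0;m[:,:320]=0;m[:,495:]=0
m2=cv2.morphologyEx(m,cv2.MORPH_OPEN,np.ones((25,25),np.uint8)) if 0 else m
b=cv2.morphologyEx(m,cv2.MORPH_CLOSE,np.ones((5,5),np.uint8));b=cv2.morphologyEx(b,cv2.MORPH_OPEN,cv2.getStructuringElement(cv2.MORPH_ELLIPSE,(25,25)))
ys,xs=np.nonzero(b)
q=plane('top',np.c_[xs,ys],.016)[:,:2].astype(np.float32)
r=cv2.minAreaRect(q*1000);print('tray mask',r)
# crop c2 corners
f=lambda L,ox,oy,s:(np.array(L,float)+.5)/s-.5+[ox,oy]
tr=f([[178,52],[763,170],[742,327],[148,208]],320,225,4.7)
w=plane('top',tr,.016);print('tray corners',w,w.mean(0),[np.linalg.norm(w[i]-w[(i+1)%4]) for i in range(4)])
d=(w[0]+w[3]-w[1]-w[2]);print('tray +y dir deg',np.degrees(np.arctan2(d[1],d[0])))
rk=f([[146,75],[749,78],[747,240],[136,237]],120,205,4.7)
w=plane('top',rk,.012);print('rack',w,w.mean(0),[np.linalg.norm(w[i]-w[(i+1)%4]) for i in range(4)])
cups=f([[226,156],[368,158],[514,160],[665,160]],120,205,4.7)
print('cups',plane('top',cups,.016))
T=f([[178,125],[343,138],[491,136],[640,129]],120,205,4.7)
S=f([[218,284],[388,248],[526,168],[651,72]],100,250,3.9)
for i,z in enumerate([.071,.053,.055,.076]): print(plane('top',T[i:i+1],z),plane('side',S[i:i+1],z),tri(T[i:i+1],S[i:i+1]))
a=f([[316,94],[408,108],[385,195],[298,174]],120,205,4.7)
w=plane('top',a,.053);print('anvil',w,w.mean(0),[np.linalg.norm(w[i]-w[(i+1)%4]) for i in range(4)])
for i in range(4):
  d=w[(i+1)%4]-w[i];print(np.degrees(np.arctan2(d[1],d[0])))
E
```

```text
tray mask ((520.5810546875, -179.26577758789062), (256.39202880859375, 67.70896911621094), 77.67030334472656)
tray corners [[ 0.5777 -0.073   0.016 ]
 [ 0.5254 -0.311   0.016 ]
 [ 0.4617 -0.2979  0.016 ]
 [ 0.5139 -0.0591  0.016 ]] [ 0.5197 -0.1853  0.016 ] [np.float64(0.2437130833197074), np.float64(0.06499055406504947), np.float64(0.24442641609569132), np.float64(0.06527512297012092)]
tray +y dir deg 77.63395895500294
rack [[0.6145 0.3296 0.012 ]
 [0.6092 0.0779 0.012 ]
 [0.5418 0.0786 0.012 ]
 [0.5464 0.3305 0.012 ]] [0.578  0.2041 0.012 ] [np.float64(0.2517956890704162), np.float64(0.06742713502483799), np.float64(0.2518711805008782), np.float64(0.06812733417723009)]
cups [[0.579  0.2929 0.016 ]
 [0.5772 0.2338 0.016 ]
 [0.5755 0.1736 0.016 ]
 [0.5746 0.1118 0.016 ]]
[[0.581  0.2939 0.071 ]] [[0.5788 0.2932 0.071 ]] [[0.5804 0.2934 0.0705]]
[[0.5784 0.2341 0.053 ]] [[0.5754 0.2335 0.053 ]] [[0.5777 0.2335 0.0522]]
[[0.5779 0.1751 0.055 ]] [[0.5757 0.1736 0.055 ]] [[0.5769 0.1742 0.0551]]
[[0.5756 0.1138 0.076 ]] [[0.5661 0.1207 0.076 ]] [[0.576  0.1139 0.0686]]
anvil [[0.5963 0.2455 0.053 ]
 [0.59   0.2087 0.053 ]
 [0.5554 0.2168 0.053 ]
 [0.5643 0.2515 0.053 ]] [0.5765 0.2306 0.053 ] [np.float64(0.03735453046699485), np.float64(0.0355203797692395), np.float64(0.03584273381593891), np.float64(0.03252641117820585)]
-99.59649367514028
166.8225461119806
75.71471747458581
-10.630232953197153
```

```bash
python3 - <<'E'
import cv2
t=cv2.imread('pics/top0.png')
cv2.imwrite('pics/c4.png',cv2.resize(t[212:262,180:280],None,fx=8,fy=8,interpolation=cv2.INTER_NEAREST))
E
```

```text
(no output)
```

View pics/c4.png

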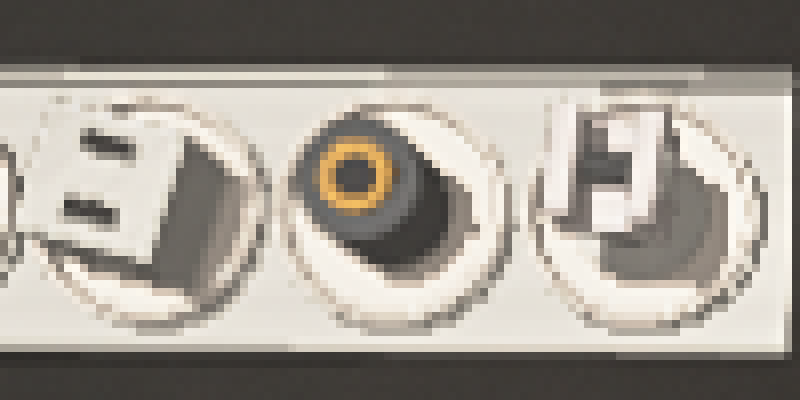

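Checks on the measurements:
- **Rack:** measures 252 x 68 mm, as described.
- **Tray:** measures 244 x 65 mm, as described.
- **Part tops:** triangulated heights are 70.5, 52.2 and 55.1 mm against 71, 53 and 55 mm.
- **Plunger:** my side pixel was on a lower point of the fork, so I use the top ray. It lies within 2 mm of the cup centre.

Before moving I'll check reachability.

```bash
cat >> h.py <<'E'
TC=np.array([.5197,-.1853]);TY=np.radians(77.65);ty=np.array([np.cos(TY),np.sin(TY)])
# name: xy, jaw angle deg, tcp z pick, tray y
J={'bolt':((.5805,.2935),-5,.041,-.09),'anvil':((.577,.2328),-12,.037,-.03),
   'roller':((.5772,.1745),-5,.037,.03),'plunger':((.5756,.1138),-4,.062,.09)}
def ori(th,br):
    a=np.radians(th+br)/2; return [np.cos(a),np.sin(a),0,0]
def pocket(y): return TC+y*ty
E
python3 - <<'E'
from h import *
for br in(90,-90):
  for n,(xy,th,z,y) in J.items():
    for p,t_ in((xy,th),(pocket(y),-12.35)):
      for zz in(z,.2): 
        q=solve_ik([*p,zz],ori(t_,br));print(br,n,np.round(p,3),zz,None if q is None else np.round(q,2))
E
```

```text
90 bolt [0.58  0.294] 0.041 [ 0.72  0.58 -0.12  0.   -0.87  2.34]
90 bolt [0.58  0.294] 0.2 [ 0.72  0.43  0.06  0.   -1.2   2.34]
90 bolt [ 0.5   -0.273] 0.041 None
90 bolt [ 0.5   -0.273] 0.2 None
90 anvil [0.577 0.233] 0.037 [ 0.64  0.54 -0.2   0.   -0.83  2.29]
90 anvil [0.577 0.233] 0.2 [ 0.64  0.39 -0.01  0.   -1.17  2.29]
90 anvil [ 0.513 -0.215] 0.037 [-0.1   0.45 -0.37  0.   -0.74  3.03]
90 anvil [ 0.513 -0.215] 0.2 [-0.1   0.27 -0.17  0.   -1.12  3.03]
90 roller [0.577 0.174] 0.037 [ 0.56  0.52 -0.25  0.   -0.8   2.49]
90 roller [0.577 0.174] 0.2 [ 0.56  0.35 -0.06  0.   -1.16  2.49]
90 roller [ 0.526 -0.156] 0.037 [ 0.01  0.44 -0.39  0.   -0.74  2.92]
90 roller [ 0.526 -0.156] 0.2 [ 0.01  0.26 -0.19  0.   -1.12  2.92]
90 plunger [0.576 0.114] 0.062 [ 0.47  0.46 -0.27  0.   -0.84  2.6 ]
90 plunger [0.576 0.114] 0.2 [ 0.47  0.33 -0.1   0.   -1.14  2.6 ]
90 plunger [ 0.539 -0.097] 0.062 [ 0.12  0.41 -0.37  0.   -0.79  2.81]
90 plunger [ 0.539 -0.097] 0.2 [ 0.12  0.26 -0.2   0.   -1.12  2.81]
-90 bolt [0.58  0.294] 0.041 [ 0.72  0.58 -0.12  0.   -0.87 -0.8 ]
-90 bolt [0.58  0.2
[... 309 characters left out ...]
-0.85]
-90 anvil [ 0.513 -0.215] 0.037 [-0.1   0.45 -0.37  0.   -0.74 -0.11]
-90 anvil [ 0.513 -0.215] 0.2 [-0.1   0.27 -0.17  0.   -1.12 -0.11]
-90 roller [0.577 0.174] 0.037 [ 0.56  0.52 -0.25  0.   -0.8  -0.65]
-90 roller [0.577 0.174] 0.2 [ 0.56  0.35 -0.06  0.   -1.16 -0.65]
-90 roller [ 0.526 -0.156] 0.037 [ 0.01  0.44 -0.39  0.   -0.74 -0.22]
-90 roller [ 0.526 -0.156] 0.2 [ 0.01  0.26 -0.19  0.   -1.12 -0.22]
-90 plunger [0.576 0.114] 0.062 [ 0.47  0.46 -0.27  0.   -0.84 -0.54]
-90 plunger [0.576 0.114] 0.2 [ 0.47  0.33 -0.1   0.   -1.14 -0.54]
-90 plunger [ 0.539 -0.097] 0.062 [ 0.12  0.41 -0.37  0.   -0.79 -0.33]
-90 plunger [ 0.539 -0.097] 0.2 [ 0.12  0.26 -0.2   0.   -1.12 -0.33]
```

```bash
cat >> h.py <<'E'
def pick(n,effort=50):
    (xy,th,z,y)=J[n];o=ori(th,-90)
    bot.move_to([*xy,.19],o)
    hit=bot.servo_line([*xy,z],max_speed=.12,threshold=12)
    print(n,'down hit',hit,readout.get_ee_pos(),readout.get_t())
    if hit: raise SystemExit('contact')
    jaws.grasp(effort);print('gap',readout.get_finger_gap(),'F',readout.get_force())
    bot.servo_line([*xy,.19],max_speed=.12)
    print('gap up',readout.get_finger_gap(),'F',readout.get_force(),readout.get_t())
def place(n,off=(0,0)):
    (xy,th,z,y)=J[n];p=pocket(y)+off;o=ori(-12.35,-90)
    bot.move_to([*p,.19],o)
    bot.servo_line([*p,z+.002],max_speed=.12)
    hit=bot.servo_line([*p,z-.009],max_speed=.02,threshold=4)
    print(n,'place hit',hit,readout.get_ee_pos(),'expected z',z-.004,readout.get_force())
    jaws.ungrasp()
    bot.servo_line([*p,.19],max_speed=.12);print(readout.get_t())
def snap(k):
    for n in('top','side'): cv2.imwrite(f'pics/{n}{k}.png',read_camera(n)[:,:,::-1])
E
python3 - <<'E'
from h import *
pick('roller');snap('1')
E
python3 -c "
import cv2,numpy as np
s=cv2.imread('pics/side1.png');cv2.imwrite('pics/d1.png',cv2.resize(s[140:400,60:360],None,fx=2.3,fy=2.3))"
```

```text
roller down hit False [0.5778001  0.17478957 0.03784285] 3.6
gap -0.00010455283010049821 F [-0.16509316 -0.33663184  0.40228478]
gap up 5.6515543347188e-05 F [ 0.22935913 -0.16043097  0.44269237] 5.7917
```

View pics/d1.png

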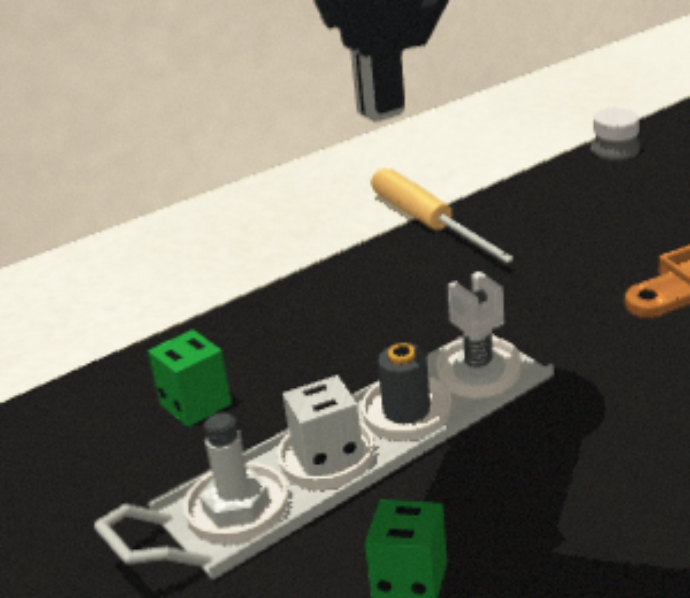

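The jaws closed on nothing. The roller still stands undisturbed at crop (403,385), and the closed fingertips are at side pixel (225,190). I'll compare where the tip appears with where it is reported.

```bash
python3 - <<'E'
from h import *
p=np.array(readout.get_ee_pos());print(p,readout.get_orientation(),readout.get_q())
K=lambda P:np.array([[P['fx'],0,P['cx']],[0,P['fy'],P['cy']],[0,0,1]])
for n in('top','side'):
    P=camera_params(n)
    for d in(.011,0,-.05):
        print(n,d,cv2.projectPoints(np.array([p-[0,0,d]]),cv2.Rodrigues(P['R'])[0],P['t'],K(P),np.array([P['k1'],0,0,0.]))[0].ravel())
t=cv2.imread('pics/top1.png');s=cv2.imread('pics/side1.png')
cv2.imwrite('pics/e1.png',cv2.resize(t[130:330,100:370],None,fx=2.9,fy=2.9))
cv2.imwrite('pics/e2.png',cv2.resize(s[100:250,150:350],None,fx=4,fy=4))
E
```

```text
[0.57683075 0.17432242 0.18908556] [-6.75584656e-01  7.37281875e-01  2.11650557e-04 -8.74759792e-04] [ 5.61820119e-01  3.60935024e-01 -7.62865822e-02 -1.13995152e-04
 -1.13537175e+00 -6.49052724e-01]
top 0.011 [208.72116685 219.28848231]
top 0 [207.0571603  217.72338171]
top -0.05 [198.83088562 209.98121387]
side 0.011 [226.51114946 214.85854437]
side 0 [225.81608025 207.15156438]
side -0.05 [222.50948934 170.32186337]
```

View pics/e1.png

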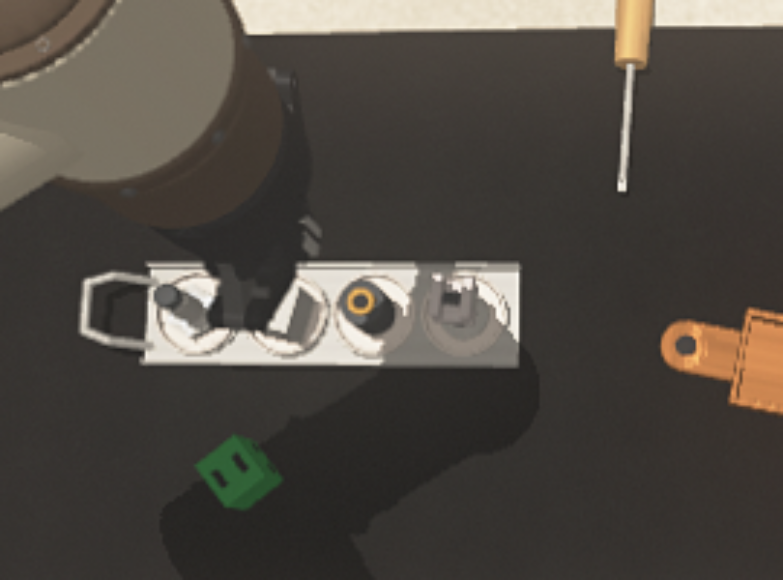

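View pics/e2.png

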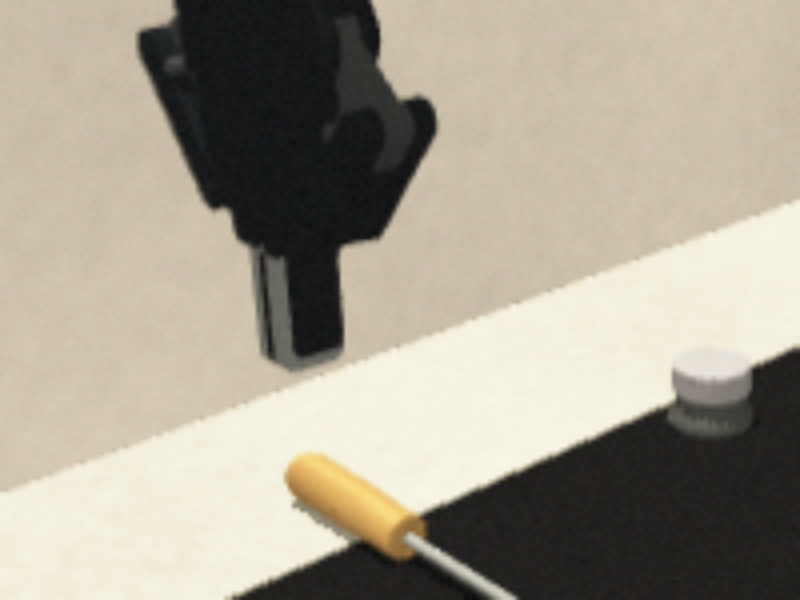

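```bash
python3 - <<'E'
from h import *
print(tri([[190,240]],[[225,192]]))
t=cv2.imread('pics/top1.png')
g=np.clip(t[195:255,155:230].astype(float)*2.2,0,255).astype(np.uint8)
cv2.imwrite('pics/e3.png',cv2.resize(g,None,fx=9,fy=9,interpolation=cv2.INTER_CUBIC))
E
```

```text
[[0.53939163 0.19356916 0.22650161]]
```

View pics/e3.png

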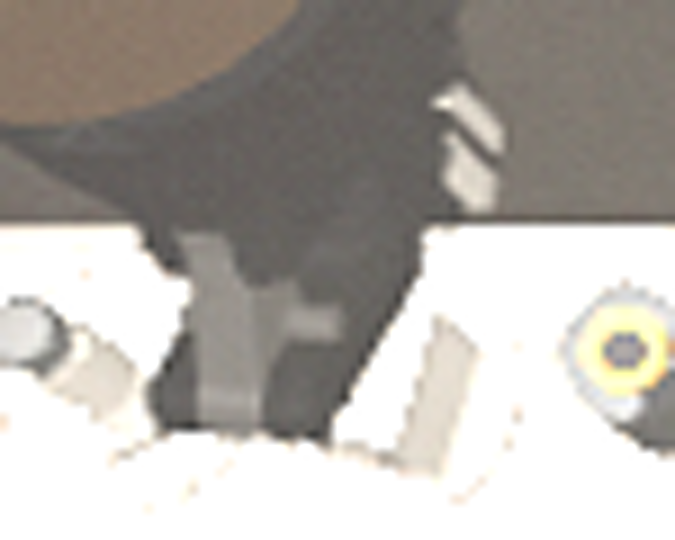

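The bright fingertips are at about (208,212) in the top view.

```bash
python3 - <<'E'
from h import *
K=lambda P:np.array([[P['fx'],0,P['cx']],[0,P['fy'],P['cy']],[0,0,1]])
for a in ([207.5,211.7],[209,217]):
  for b in([225,192],[223,189]):
    X=tri([a],[b]);print(a,b,X,end=' ')
    for n in('top','side'):
      P=camera_params(n);print(cv2.projectPoints(X,cv2.Rodrigues(P['R'])[0],P['t'],K(P),np.array([P['k1'],0,0,0.]))[0].ravel(),end='')
    print()
E
```

```text
[207.5, 211.7] [225, 192] [[0.58211914 0.1695954  0.20692729]] [207.44206492 211.64040054][225.09590165 192.02828778]
[207.5, 211.7] [223, 189] [[0.58252486 0.16997703 0.21052871]] [206.6333182  210.81816589][224.42160392 189.41464013]
[209, 217] [225, 192] [[0.57637934 0.16955127 0.20764884]] [207.24622879 215.21246857][227.89378646 192.81761444]
[209, 217] [223, 189] [[0.57678617 0.1699448  0.21127199]] [206.42301416 214.40170566][227.21406434 190.17689556]
```

By triangulation the closed tips are at z ≈ 0.208. The readout puts the TCP at 0.189, so the tips should be at 0.178. The real fingertips are therefore about 29 mm higher than the tool frame says, so the jaws shut above the 55 mm roller. I'll verify by touching bare mat with closed fingers, and measure the lateral and yaw error at two yaws.

```bash
python3 - <<'E'
from h import *
xy=(.43,.03)
bot.move_to([*xy,.12],ori(-12,-90))
snap('2a')
print(readout.get_ee_pos(),readout.get_orientation())
bot.servo_line([*xy,.03],max_speed=.12,threshold=5)
print(bot.servo_line([*xy,-.03],max_speed=.03,threshold=5),readout.get_ee_pos(),readout.get_force())
snap('2b')
bot.servo_line([*xy,.12])
bot.move_to([*xy,.12],ori(78,-90));jaws.ungrasp()
snap('2c');print(readout.get_ee_pos(),readout.get_orientation(),readout.get_t())
for k in '2a','2b','2c':
    t=cv2.imread(f'pics/top{k}.png')[200:350,240:400];s=cv2.imread(f'pics/side{k}.png')[200:350,220:380]
    o=np.hstack([cv2.resize(i,(400,375),interpolation=cv2.INTER_CUBIC) for i in(t,s)])
    cv2.imwrite(f'pics/f{k}.png',np.clip(o*1.6,0,255).astype(np.uint8))
E
```

```text
[0.43194551 0.03111255 0.12065352] [-6.29704498e-01  7.76833934e-01 -4.26007367e-04  1.05036546e-03]
True [ 0.43002561  0.03000014 -0.02362086] [-1.55131326  0.46772183  5.83940549]
[0.43000573 0.03000836 0.12000426] [ 9.94521751e-01 -1.04529833e-01  1.08549165e-05 -4.73223163e-06] 12.85
```

```bash
python3 -c "
import cv2,numpy as np
cv2.imwrite('pics/g1.png',np.vstack([np.hstack([cv2.resize(cv2.imread(f'pics/{n}{k}.png'),(400,300)) for n in('top','side')]) for k in('2a','2c')]))"
```

```text
(no output)
```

View pics/g1.png

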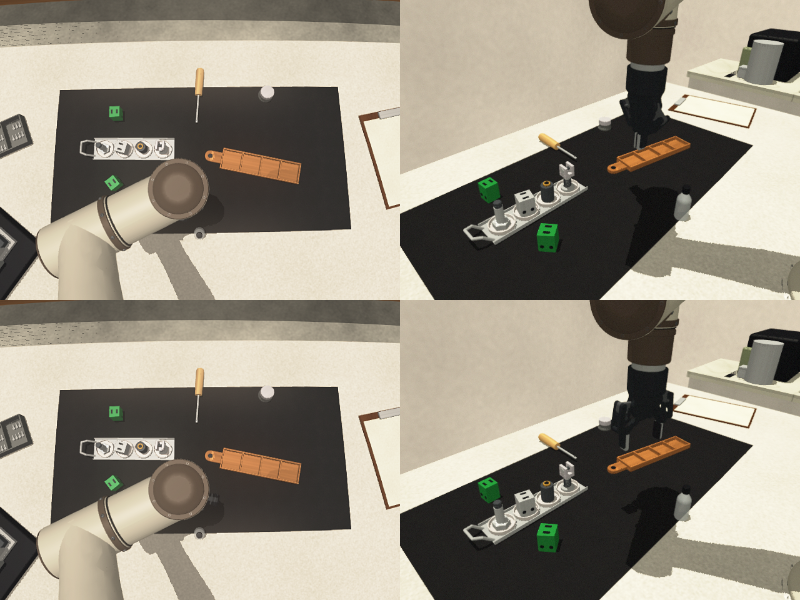

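View pics/f2b.png

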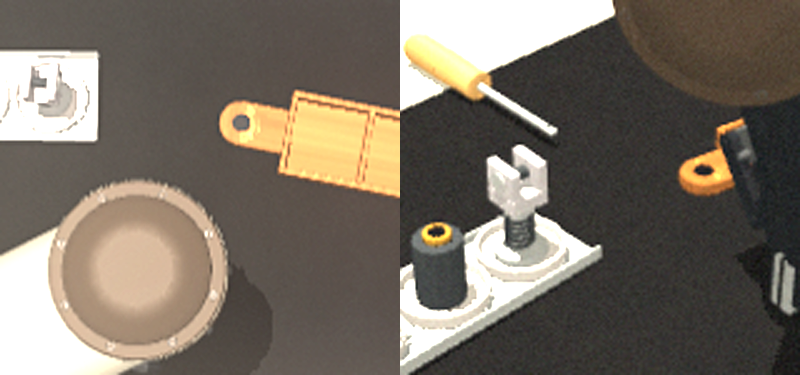

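```bash
python3 - <<'E'
from h import *
print(plane('side',[[374.8,324]],0))
for k in ('2a','2b','2c'):
    s=cv2.imread(f'pics/side{k}.png')
    r=s[230:350,300:420] if k=='2b' else (s[190:260,470:580] if 0 else s[150:260,330:450])
    cv2.imwrite(f'pics/s{k}.png',np.clip(cv2.resize(r,None,fx=5,fy=5,interpolation=cv2.INTER_CUBIC)*1.8,0,255).astype(np.uint8))
E
```

```text
[[0.42769159 0.03497878 0.        ]]
```

View pics/s2b.png

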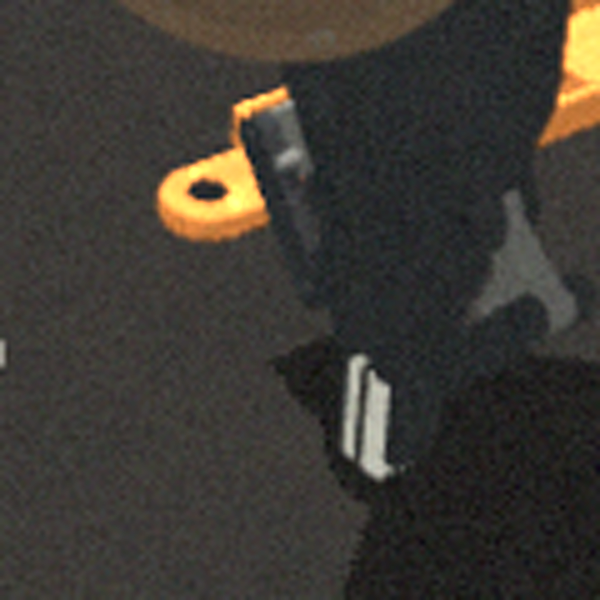

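View pics/s2a.png

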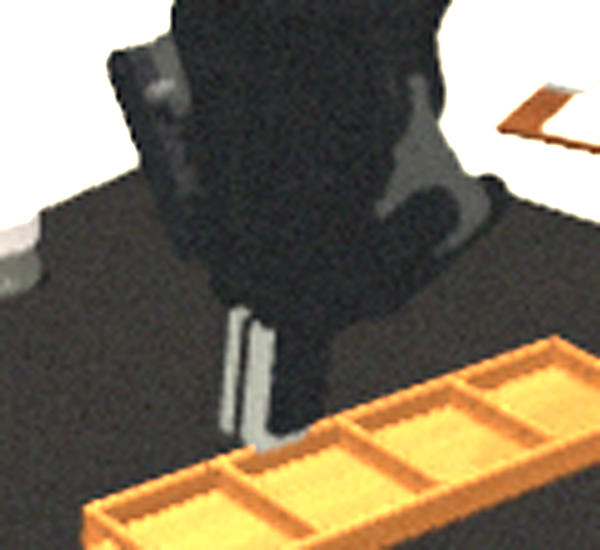

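View pics/s2c.png

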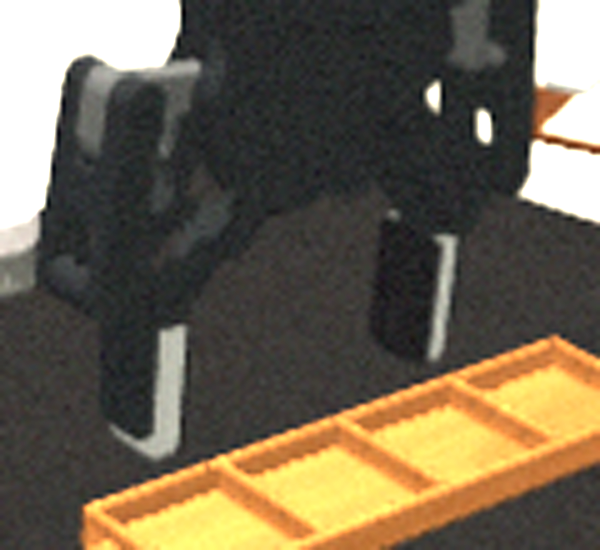

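```bash
python3 - <<'E'
from h import *
P=camera_params('side');print('cam',-P['R'].T@P['t'])
a=plane('side',[[372.5,322.5]],0)[0,:2];s=np.array([np.cos(np.radians(78)),np.sin(np.radians(78))])
print('seam edge',a,'centre',a-.011*s)
for z in(.144,.150,.157):
  w=plane('side',[[359,239],[411.6,221.4]],z)[:,:2];d=w[0]-w[1]
  print(z,w,'mid',w.mean(0),'len',np.linalg.norm(d),'ang',np.degrees(np.arctan2(d[1],d[0])))
# 2a seam bottom, near side edge
for z in(.14,.144): print(plane('side',[[330+247/5,150+443/5]],z))
E
```

```text
cam [0.11944208 0.4988789  0.45900531]
seam edge [0.43225157 0.03459826] centre [0.42996454 0.02383863]
0.144 [[ 0.45144821  0.05579254]
 [ 0.42922902 -0.03658949]] mid [0.44033861 0.00960153] len 0.09501647970033619 ang 76.47640911871088
0.15 [[ 0.44512439  0.06423214]
 [ 0.42332841 -0.02639026]] mid [0.4342264  0.01892094] len 0.09320667252708913 ang 76.47640911871088
0.157 [[ 0.4377466   0.07407833]
 [ 0.41644437 -0.01449116]] mid [0.42709549 0.02979358] len 0.09109523082496757 ang 76.47640911871089
[[0.43656696 0.02997142 0.14      ]]
[[0.43259054 0.03585104 0.144     ]]
```

The touch stopped at TCP z = -0.0236, so the true closed-tip height is TCP z + 0.0236. That is about 35 mm short of the stated 11 mm ahead. The lateral position (427,30 against 430,30 mm) and jaw angle (76.5° against 78°) agree. I'll shift all TCP heights by -34.5 mm and retry.

```bash
cat >> h.py <<'E'
DZ=-.0345
J={k:(a,b,c+DZ,d) for k,(a,b,c,d) in J.items()}
E
python3 - <<'E'
from h import *
bot.servo_line([.43,.03,.19])
pick('roller');snap('3')
s=cv2.imread('pics/side3.png');cv2.imwrite('pics/d3.png',cv2.resize(s[100:400,60:360],None,fx=2,fy=2))
E
```

```text
roller down hit False [0.57772665 0.17479683 0.00327198] 16.575
gap 0.028339398836378184 F [-1.71067003 -0.42988353  2.65834662]
gap up 0.028962473500875417 F [-0.38067476 -0.87306837 -2.99709068] 18.85
```

View pics/d3.png

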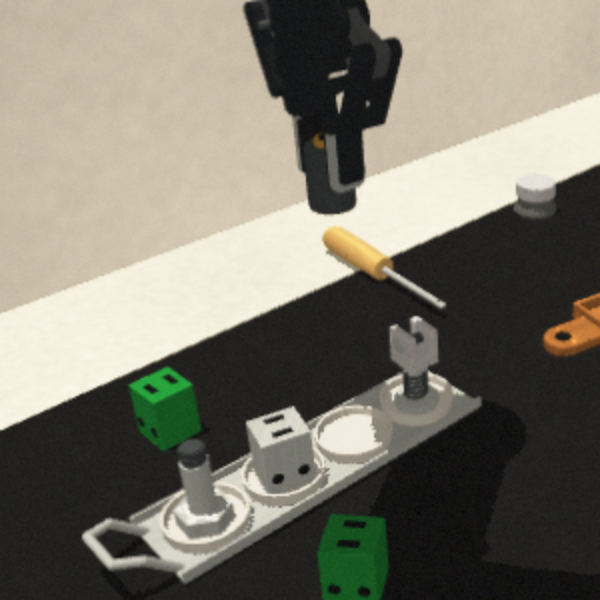

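The roller is held upright (crop 330,180) with a gap of 28 mm, its cup is empty, and the -3 N force matches its weight. Now I'll place it.

```bash
python3 - <<'E'
from h import *
place('roller');pick('anvil',60);snap('4')
t=cv2.imread('pics/top4.png');s=cv2.imread('pics/side4.png')
cv2.imwrite('pics/d4.png',np.hstack([cv2.resize(t[225:305,320:490],(400,188),interpolation=cv2.INTER_CUBIC),cv2.resize(s[200:290,320:490],(400,188),interpolation=cv2.INTER_CUBIC)]))
cv2.imwrite('pics/d4b.png',cv2.resize(s[100:400,60:360],None,fx=2,fy=2))
E
```

```text
roller place hit True [ 0.52648896 -0.15598912 -0.00114816] expected z -0.0015000000000000048 [-0.19131294  0.29346232  4.94805356]
24.65
anvil down hit False [0.5774951  0.23313605 0.00331592] 27.825
gap 0.031097964232158434 F [-0.75065737  0.03470792  3.00576359]
gap up 0.03143739765861598 F [ 0.00388215 -0.10702037 -3.26109477] 30.0833
```

View pics/d4.png

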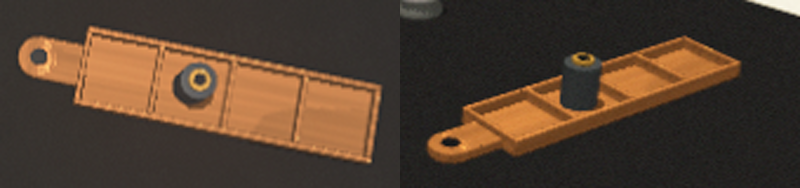

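View pics/d4b.png

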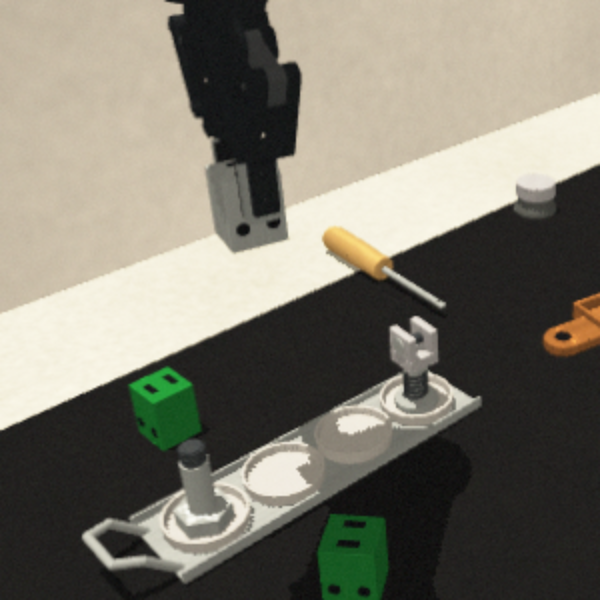

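The roller stands in the second pocket from the tray handle. The anvil is held upright with a 31 mm gap and a -3.3 N weight. I'll carry on with anvil, bolt and plunger, pausing to look when the bolt is up.

```bash
python3 - <<'E'
from h import *
w=plane('top',[[404.4,258.8]],.051)[0,:2]-TC;print('roller in tray y,x:',w@ty,w@[ty[1],-ty[0]])
place('anvil');pick('bolt');snap('5')
t=cv2.imread('pics/top5.png');s=cv2.imread('pics/side5.png')
cv2.imwrite('pics/d5.png',np.hstack([cv2.resize(t[225:305,320:490],(400,188),interpolation=cv2.INTER_CUBIC),cv2.resize(s[200:290,320:490],(400,188),interpolation=cv2.INTER_CUBIC)]))
cv2.imwrite('pics/d5b.png',cv2.resize(s[100:400,60:360],None,fx=2,fy=2))
E
```

```text
roller in tray y,x: 0.031285817773490876 0.00045130838121028923
anvil place hit True [ 0.51365059 -0.21471008 -0.00108847] expected z -0.0015000000000000048 [-1.08804716 -0.69829166  4.09665608]
36.2583
bolt down hit False [0.58098804 0.29386281 0.00735083] 39.8
gap 0.016654435387789567 F [-1.25070427 -0.34223957  1.7711542 ]
gap up 0.016519345058270473 F [ 0.80581521 -0.34407424 -2.37658725] 42.1167
```

View pics/d5.png

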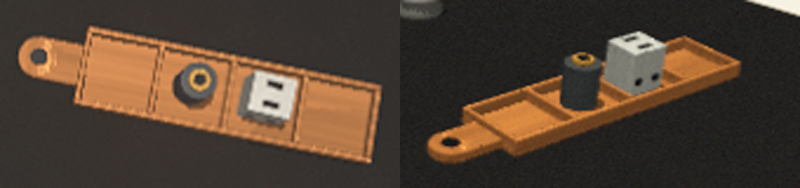

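View pics/d5b.png

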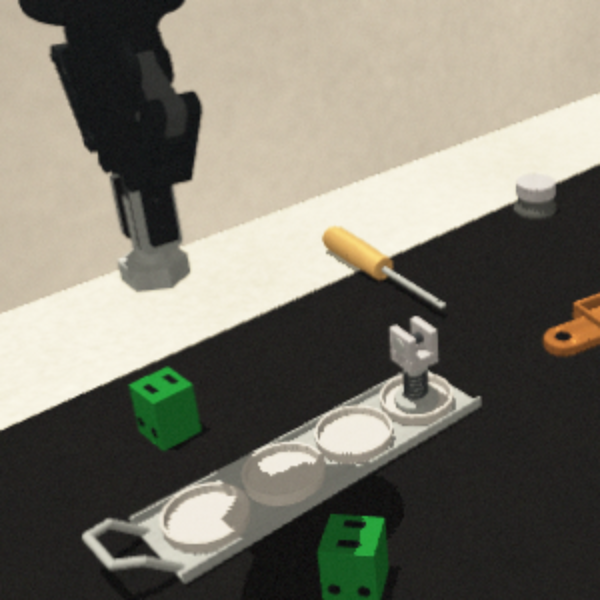

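The anvil is in pocket 3 and the bolt is held upright. The roller measures (y 31, x 0.5) mm in the tray frame. Next I'll place the bolt and pick the plunger.

```bash
python3 - <<'E'
from h import *
place('bolt');pick('plunger',40);snap('6')
t=cv2.imread('pics/top6.png');s=cv2.imread('pics/side6.png')
cv2.imwrite('pics/d6.png',np.hstack([cv2.resize(t[225:305,320:490],(400,188),interpolation=cv2.INTER_CUBIC),cv2.resize(s[200:290,320:490],(400,188),interpolation=cv2.INTER_CUBIC)]))
cv2.imwrite('pics/d6b.png',cv2.resize(s[100:400,60:360],None,fx=2,fy=2))
E
```

```text
bolt place hit True [ 0.50076343 -0.27328685  0.00255064] expected z 0.0024999999999999988 [0.27990071 0.81403252 4.72777508]
48.7417
plunger down hit False [0.57618628 0.11401719 0.02829421] 51.7083
gap 0.024939731091927167 F [-0.73344972 -0.63893633  2.15190834]
gap up 0.02513655967071301 F [ 0.30108618  0.37793613 -0.50249789] 53.7917
```

View pics/d6.png

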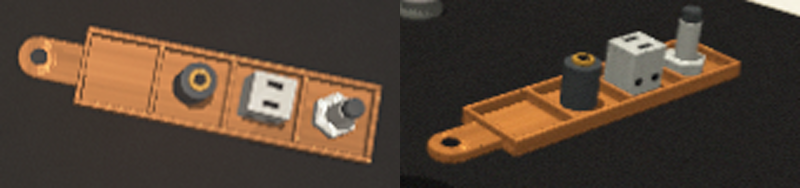

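View pics/d6b.png

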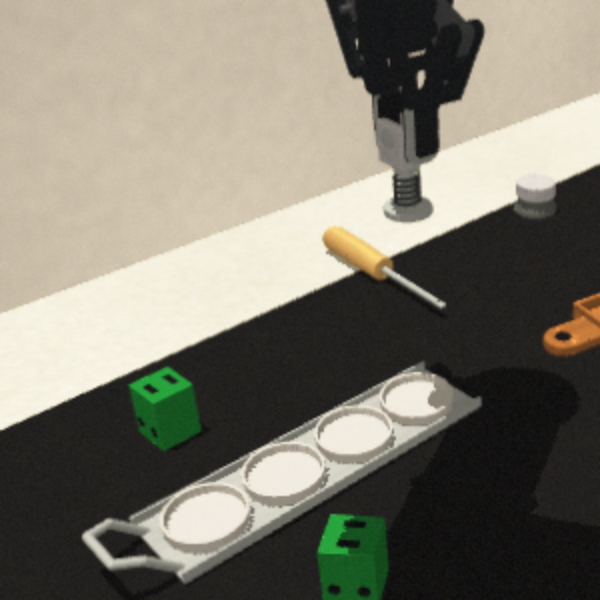

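The bolt stands in the last pocket and the plunger is held upright. I'll place it, move clear and check.

```bash
python3 - <<'E'
from h import *
place('plunger');bot.move_to([.577,.2,.25],ori(-12,-90));snap('7');print(readout.get_t())
t=cv2.imread('pics/top7.png');s=cv2.imread('pics/side7.png')
cv2.imwrite('pics/d7.png',np.vstack([cv2.resize(i,(765,292 if 0 else 290),interpolation=cv2.INTER_CUBIC) for i in (t[232:297,320:490],s[200:265,320:490])]))
E
```

```text
plunger place hit True [ 0.53931205 -0.09743293  0.02373176] expected z 0.023499999999999997 [-0.49817027 -0.02974358  3.93987698]
58.8083
60.075
```

View pics/d7.png

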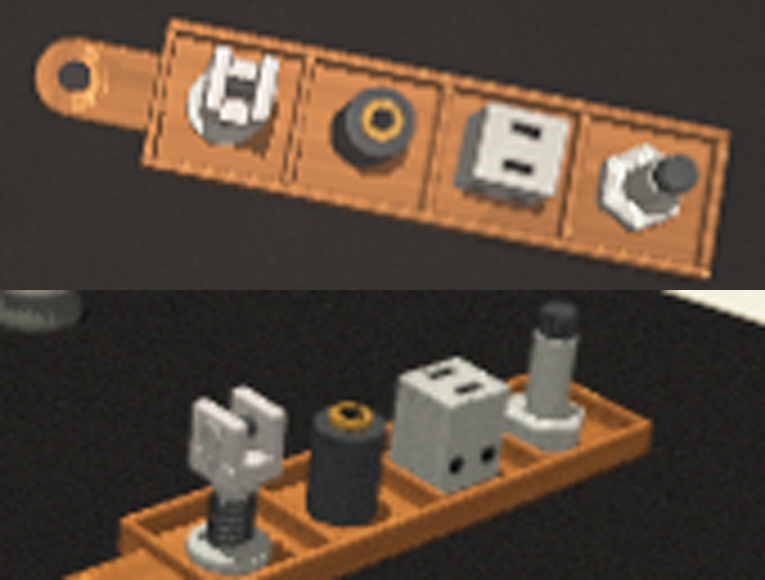

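```bash
python3 - <<'E'
from h import *
for n,u,v,z in(('plunger',242,84,.072),('roller',383,120,.051),('anvil',522,148,.049),('bolt',675,172,.067)):
    w=plane('top',[[320+(u+.5)/4.5-.5,232+(v+.5)*65/290-.5]],z)[0,:2]-TC
    print(n,'y',round(w@ty*1000,1),'x',round(w@[ty[1],-ty[0]]*1000,1))
print(readout.get_t(),np.abs(readout.get_qd()).max(),readout.get_force())
E
```

```text
plunger y 91.5 x 0.6
roller y 30.8 x 1.1
anvil y -27.4 x 1.3
bolt y -85.6 x 0.8
60.075 0.004176607934409036 [ 0.63886689 -0.68664769 -0.28890388]
```

All four parts are within 5 mm of their pocket centres, upright, and released. I'll hand the job in.

```bash
python3 -c "
from workcell import *
order.sign_off();print(readout.get_t())"
```

```text
the job is handed in; nothing more can be done
the job is handed in; nothing more can be done
```

All four parts stand upright in the tray in reverse order, and I handed the job in at about 60 s of the 96 s. From the tray's handle they run plunger, roller, anvil, bolt. The sign-off reports no verdict.

- **Last checks:** in the final top and side pictures all four parts are upright and released, and the arm is clear. Each part-top lies within 5 mm of its pocket centre (tolerance 15 mm). The bolt is furthest out, at y = -85.6 mm instead of -90.
- **A check that disagreed:** my first grasp of the roller closed on nothing. A touch on the bare mat showed the closed fingertips about 35 mm higher than the stated tool frame gives. I lowered all grasp heights by 34.5 mm, and after that every placing touched down within 0.5 mm of the expected height.
- **Smaller disagreement:** a possible sideways tool offset of about 5 mm showed up and was not corrected. Picking and placing at nearly the same tool angle largely cancels it.

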